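Set the roller mixer up three speed steps

TASK

The tube roller mixer (the machine with the four rubber rollers) runs too slowly for the next samples. Click its notched thumb lever three notches up from where it stands, toward your left, one notch at a time: let the lever come to rest for about half a second in each notch, do not run past the third, and let go of it there. Leave the lever of the look-alike rocker with the flat platform where it is.

Things in the scene. Friction and masses are not known exactly. Their poses are not given: they have to be found in the camera images.
- roller_mixer: White bench machine, 130 x 230 mm, deck 50 mm high, four black rubber rollers on its left part (to 77 mm high); stands firm. Origin: centre of the underside; x to its back, y to its left, z up. On the right part a thumb lever over a round steel index plate: vertical pivot at x +20, y -50 mm, arm 13 mm wide, its top at z 70 mm, ending in an upright post 62 mm from the pivot.
- roller_mixer_lever (a joint): Lever angle q, rad, growing clockwise from above (post goes right to left along the front). Six sprung notches at 0, 0.35, 0.70, 1.05, 1.40, 1.75, marked by black lines that lengthen step by step; the arm points 0.875 - q rad to the right of straight to the machine's front. Starts in notch 1, 2 or 3. 3 to 6 N at the post moves it; past halfway it snaps into the next notch and stays.
- roller_mixer_post (a point): Centre of the top of the roller mixer lever's upright ribbed black thumb post, 13 mm in diameter, 110 mm above the worktop. Free on all sides; grip or push it 72 to 110 mm above the worktop. One notch is 21.5 mm along its 62 mm arc.
- rocker_post (a point): Centre of the top of the same thumb post on the other machine, the rocker: same housing and lever, but a flat rubber-topped platform in place of the rollers. Not to be moved.

How it is judged:
By the outcome, as a careful person would: the job done as asked, in the order asked, and still so for the second after the job is handed in, with the robot touching nothing.
It also fails if it takes over 35 s, if anything falls off the work surface, if the arm or the gripper's body presses on something with over 40 N, if the wrist force passes 120 N, or if a joint passes its speed limit or range.

ROBOT

A 6-joint arm with a two-finger parallel gripper is mounted at the origin on a cart in front of the work surface, level with it; the furniture and walls round the work are solid. World frame = base frame: x ahead of the robot, y to its left, z up, the work surface at z = 0. Lengths are in m, angles in rad, forces in N, time in s.
With the tool pointing down it reaches from about 0.2 to 0.875 m from the base axis. Payload 3.4 kg.
Tool frame: the origin (TCP) lies midway between the tips of the shut fingers; the grasp point (between the pads) lies r.grasp_offset behind it (r.grasp_offset is the distance from the TCP to the grasp point, in m); z points along the fingers, y is the line along which they close (so a half turn about z gives the same grasp; the last joint's range is limited). The gripper opens to 94 mm and grips with 3 to 60 N. Pads are 16 mm wide; open, the fingers measure 119 mm over their backs; the gripper's body (75 mm by 177 mm) begins 78 mm behind the grasp point.
Start: joints at [-1.269, 0.276, 1.505, -0, 1.361, -0.121], TCP at [0.236, -0.524, 0.205] pointing down, gripper open.
Joint ranges: [-2.89, 2.89], [-0.75, 2.08], [0.22, 2.7], [-1.18, 4.32], [0.11, 2.71], [-2.7, 2.7]. Speed limits (rad/s): [2.57, 2.57, 3.14, 3.14, 3.14, 3.14].

INTERFACE

Orientations are given as a unit quaternion [w, x, y, z].
In Python, from station import r gives the robot as it stands.
- The arm moves only by the tool send_rows, never from a script. Its arguments are lists of equal length, an entry for each row: "slide": the shift along the tool's x, y, z as a fraction of full scale, a list of three; "rotation": the turn, a rotation vector about the tool's x, y, z as a fraction of full scale, a list of three; "fingers": the closure, from -1 (fully open) to 1 (shut). In form: {"slide": [[x, y, z], ...], "rotation": [[rx, ry, rz], ...], "fingers": [fingers, ...]}. A call has 1 to 12 rows; each row shifts and turns the commanded pose from where the row before left it, along the tool's axes as they then stand; what a row does not reach is not made up. Full scale, the value 1, is 30 cm for a shift and 360 degrees for a turn. A row lasts 1/12 s, in which the tool goes at most 41.7 mm and 7.16 degrees, less where a joint would pass 70% of its speed; a pose out of reach is approached as far as the arm can. A call with a number of a shift or a turn outside -1 to 1 is refused whole. A call with a gripper value outside its range is refused whole. The fingers move at their own pace and stop on an object; the grip force is fixed at half the most. Time passes only in rows, so rows that do not move let the fingers close. It gives the time, the measured TCP pose, the force, the opening and the grip force at its end, in the units of the state.
- r.sense(): the state, without advancing time (a new reading comes with each control period).
- r.get_image(name): name is "side" or "top" or "wrist"; returns a dict with "image" (384x512x3 uint8, red, green, blue), "camera_matrix" (3x3 intrinsics, pixels), "R" (3x3) and "t" (3): a world point X has camera coordinates R X + t; the wrist camera has in their place "mount" (4x4, takes a point from camera to tool coordinates, whose origin is the TCP and whose axes are the flange's). Camera axes: x right, y down, z forward; pixel columns grow to the right and rows downward; lengths in m; the calibration is good to about 2 mm. A picture is of the moment at which its call begins: read the wrist's pose just before it. There is no depth.
- r.sign_off(): hands the job in; it is judged then, once.
Trained networks look in a picture, given as the dict that the camera call returned (one of the last four; its "shot" number tells which), for a name from the list of things; names that differ only in an ending like _2 or _b are one class to them, and where a whole thing is asked for, a point or a joint stands for the part that bears it (a point fixed in the world has none). Each returns a list of dicts, best first, with "confidence" (0 to 1); they miss things now and then, are a little off and sometimes report something else, mostly with a low value. They report only what shows in the picture. A call takes as long as a camera call.
- r.masks_of(picture, name): "mask" (384x512 bool, what is visible of it).
- r.tip_of(picture, name): "point" ([x, y, z] in m, in the coordinates of the camera as it stood for that picture, good to about 4 mm: a listed point, or the origin of a listed thing).
The state is a dict: "clock": time; "q": joint angles; "dq": joint speeds; "tau": joint torques, N m; "tcp_pos": TCP position; "tool_rot": TCP orientation; "ft_force": force on the tool from outside, world axes, zero at the start; "wrist_torque": the same for the moment, N m; "grip_width": finger opening in m; "gripper_force": force on a finger pad.
Only numpy, scipy, OpenCV 4.12 (cv2) and the standard library are available. Lean on these libraries where they do the work, as an engineer would, in place of code of your own. Each camera call takes 0.05 s, during which the arm holds its last target. There are 200 camera calls.

## Working session

There is one attempt and no reset: what is moved stays moved. The work goes in short steps, Python scripts to look and compute and a tool call to move; the robot and the scene stay as the last step left them, time stands still between calls to the robot, and variables do not carry over. Pictures are saved under pics/ and viewed, at most 10 in all, crops included, and the job is handed in when it is done.

Besides the shell and the picture viewer there is one more tool, called after "Call:" as a command line: name --argument value ..., lists and objects as JSON in quotes. send_rows: Moves the arm, as the interface text tells. Shift numbers are shares of 30 cm and turn numbers shares of 360 degrees, none past 1 either way. Its arguments: {"type":"object","properties":{"slide":{"type":"array","items":{"type":"array","items":{"type":"number","minimum":-1,"maximum":1}}},"rotation":{"type":"array","items":{"type":"array","items":{"type":"number","minimum":-1,"maximum":1}}},"fingers":{"type":"array","items":{"type":"number"}}},"required":["slide","rotation","fingers"]}

```bash
mkdir -p pics
cat > h.py <<'E'
from station import r
import numpy as np, cv2
from scipy.spatial.transform import Rotation as Ro
def q2R(q): return Ro.from_quat([q[1],q[2],q[3],q[0]]).as_matrix()
def snap(name):
    s=r.sense(); p=r.get_image(name); 
    if name=="wrist":
        T=np.eye(4);T[:3,:3]=q2R(s["tool_rot"]);T[:3,3]=s["tcp_pos"]; p["c2w"]=T@np.array(p["mount"])
    else:
        T=np.eye(4);T[:3,:3]=np.array(p["R"]).T;T[:3,3]=-T[:3,:3]@np.array(p["t"]); p["c2w"]=T
    return p
def find(p,n):
    return [(round(d["confidence"],2),np.round((p["c2w"]@np.r_[d["point"],1])[:3],4)) for d in r.tip_of({k:v for k,v in p.items() if k!="c2w"},n)]
def onplane(p,uv,z):
    ray=p["c2w"][:3,:3]@np.linalg.solve(np.array(p["camera_matrix"]),[uv[0],uv[1],1]); o=p["c2w"][:3,3]
    return o+ray*(z-o[2])/ray[2]
def save(p,f): cv2.imwrite("pics/"+f,p["image"][...,::-1])
E
python3 - <<'E'
from h import *
s=r.sense();print(s["tool_rot"],r.grasp_offset,s["clock"],s["tcp_pos"],s["grip_width"])
ims=[]
for c in ["top","side","wrist"]:
    p=snap(c);save(p,c+"0.png")
    print(c,p["c2w"][:3,3])
    for n in ["roller_mixer","roller_mixer_post","rocker_post"]: print(n,find(p,n))
E
```

```text
[-8.75674525e-04  9.77734380e-01  2.09844483e-01 -9.03636335e-05] 0.0188 0.0 [ 0.23575373 -0.52383906  0.20463729] 0.09381542036334356
top [0.38449925 0.0959181  0.93596664]
roller_mixer [(0.62, array([ 0.5039,  0.2911, -0.0007]))]
roller_mixer_post [(0.56, array([0.4689, 0.2183, 0.113 ]))]
rocker_post [(0.8, array([ 0.4716, -0.0517,  0.1089]))]
side [0.44159299 0.69605587 0.66530091]
roller_mixer [(0.85, array([0.5076, 0.298 , 0.0008]))]
roller_mixer_post [(0.74, array([0.4694, 0.2211, 0.1111]))]
rocker_post [(0.46, array([ 0.4753, -0.0528,  0.1099]))]
wrist [ 0.30110592 -0.49559276  0.38401305]
roller_mixer []
roller_mixer_post []
rocker_post []
```

View pics/top0.png

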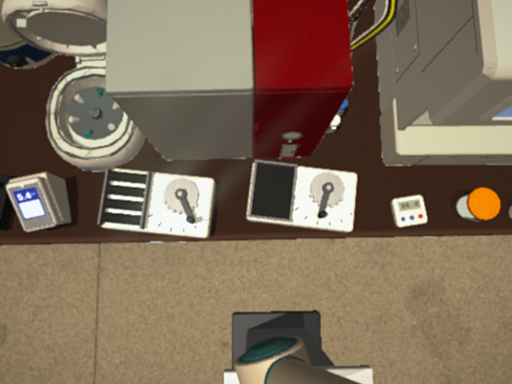

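View pics/side0.png

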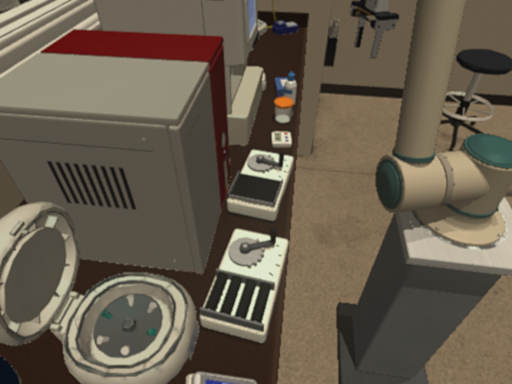

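The top view shows the roller mixer at about (157,203), with its post at (192,218). The rocker is at (303,195), and a tall box stands close behind both. The side view agrees: the mixer is at (247,285) and its post at (272,240). The networks' positions match what I see. Next I'll check box clearance and yaw, then plan the approach.

Run:
```python
from h import *
p=snap("top")
print("box front foot",onplane(p,(200,158),0),onplane(p,(290,158),0), "top edge if z=.35",onplane(p,(200,92),.35))
m=r.masks_of({k:v for k,v in p.items() if k!="c2w"},"roller_mixer")
print([(d["confidence"],d["mask"].sum()) for d in m])
mk=m[0]["mask"].astype(np.uint8)
print(cv2.minAreaRect(np.argwhere(mk)[:,::-1].astype(np.float32)))
# deck corners (z=.05) picked from picture
for uv in [(107,168),(215,178),(99,232),(210,237)]: print(uv,onplane(p,uv,.05))
img=p["image"][160:245,95:225]
cv2.imwrite("pics/c1.png",cv2.resize(img,None,fx=6,fy=6,interpolation=cv2.INTER_CUBIC)[...,::-1])
s=r.sense();R=q2R(s["tool_rot"])
for T in [[.39,.23,.25]]: print("tool delta/0.3",R.T@(np.array(T)-s["tcp_pos"])/.3)
```

```text
box front foot [0.6137657  0.20653305 0.        ] [6.10297604e-01 4.49330551e-05 0.00000000e+00] top edge if z=.35 [0.6276581  0.16521121 0.35      ]
[(0.63, np.int64(6689))]
((156.35643005371094, 202.93565368652344), (113.3347396850586, 60.697269439697266), 5.7105937004089355)
(107, 168) [0.58279413 0.40029764 0.05      ]
(215, 178) [0.55679203 0.16837701 0.05      ]
(99, 232) [0.44561896 0.4122113  0.05      ]
(210, 237) [0.43049071 0.17954098 0.05      ]
tool delta/0.3 [ 1.50024326 -2.08246921 -0.14860882]
```

View pics/c1.png

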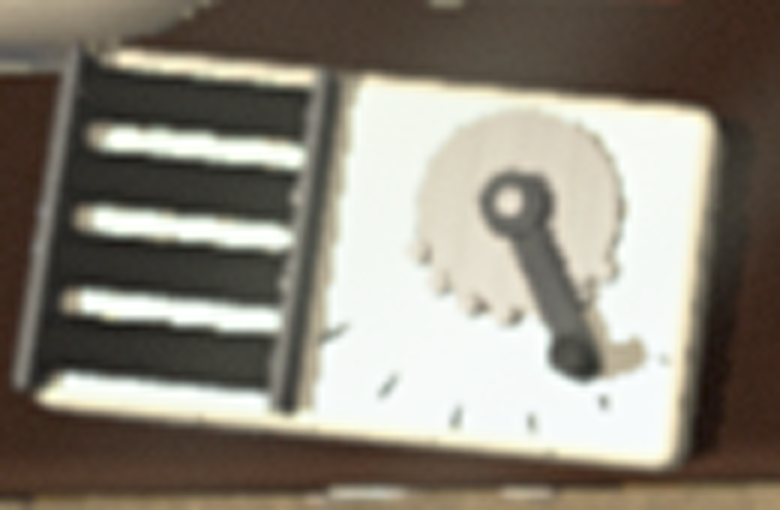

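The crop shows the pivot at (512,203) and the post at (575,355). The arm points at the second-shortest mark, at (604,402), so the lever is in notch 2 and the target is notch 5. The machine's yaw is about -5.7°. I'll move over to it now.

Call:
send_rows --slide '[[0.0625,-0.087,-0.006],[0.0625,-0.087,-0.006],[0.0625,-0.087,-0.006],[0.0625,-0.087,-0.006],[0.0625,-0.087,-0.006],[0.0625,-0.087,-0.006],[0.0625,-0.087,-0.006],[0.0625,-0.087,-0.006],[0.0625,-0.087,-0.006],[0.0625,-0.087,-0.006],[0.0625,-0.087,-0.006],[0.0625,-0.087,-0.006]]' --rotation '[[0,0,0],[0,0,0],[0,0,0],[0,0,0],[0,0,0],[0,0,0],[0,0,0],[0,0,0],[0,0,0],[0,0,0],[0,0,0],[0,0,0]]' --fingers '[0.45,0.45,0.45,0.45,0.45,0.45,0.45,0.45,0.45,0.45,0.45,0.45]'

```text
clock: 1.7
tcp_pos: [0.3126, -0.145, 0.2274]
tool_rot: [0.0, 0.978, 0.209, 0.0]
ft_force: [0.9, 0.2, -0.7]
grip_width: 0.026
gripper_force: 0.0
```

Call:
send_rows --slide '[[0.0625,-0.087,-0.006],[0.0625,-0.087,-0.006],[0.0625,-0.087,-0.006],[0.0625,-0.087,-0.006],[0.0625,-0.087,-0.006],[0.0625,-0.087,-0.006],[0.0625,-0.087,-0.006],[0.0625,-0.087,-0.006],[0.0625,-0.087,-0.006],[0.0625,-0.087,-0.006],[0.0625,-0.087,-0.006],[0.0625,-0.087,-0.006]]' --rotation '[[0,0,0],[0,0,0],[0,0,0],[0,0,0],[0,0,0],[0,0,0],[0,0,0],[0,0,0],[0,0,0],[0,0,0],[0,0,0],[0,0,0]]' --fingers '[0.45,0.45,0.45,0.45,0.45,0.45,0.45,0.45,0.45,0.45,0.45,0.45]'

```text
clock: 2.7
tcp_pos: [0.3892, 0.2332, 0.2489]
tool_rot: [0.0, 0.978, 0.21, 0.0]
ft_force: [0.1, -0.2, 0.2]
grip_width: 0.0261
gripper_force: 0.0
```

Call:
send_rows --slide '[[0,0,0],[0,0,0],[0,0,0],[0,0,0],[0,0,0],[0,0,0]]' --rotation '[[0,0,0.0166],[0,0,0.0166],[0,0,0.0166],[0,0,0.0166],[0,0,0.0166],[0,0,0]]' --fingers '[0.45,0.45,0.45,0.45,0.45,0.45]'

```text
clock: 3.2
tcp_pos: [0.3892, 0.2315, 0.2487]
tool_rot: [0.0, 0.999, -0.05, 0.0]
ft_force: [0.1, -0.0, -0.2]
grip_width: 0.0258
gripper_force: 0.0
```

Run:
```python
from h import *
s=r.sense();print(s["clock"],s["tcp_pos"],s["tool_rot"],s["grip_width"],s["q"]);print(q2R(s["tool_rot"]).round(3))
p=snap("wrist");save(p,"w1.png")
for n in ["roller_mixer","roller_mixer_post","rocker_post"]: print(n,find(p,n))
p=snap("side");print(find(p,"roller_mixer_post"),find(p,"roller_mixer"))
```

```text
3.2 [0.38921689 0.23154987 0.24866534] [ 4.17884072e-05  9.98747410e-01 -5.00360660e-02  4.69913767e-05] 0.025778835049769123 [ 3.82924792e-01  6.55505754e-02  1.66384209e+00 -1.16763771e-04
  1.41214975e+00  2.05385350e+00]
[[ 0.995 -0.1    0.   ]
 [-0.1   -0.995 -0.   ]
 [ 0.     0.    -1.   ]]
roller_mixer [(0.83, array([ 0.5137,  0.2906, -0.0018]))]
roller_mixer_post [(0.82, array([0.4643, 0.2139, 0.11  ]))]
rocker_post []
[(0.63, array([0.4703, 0.222 , 0.113 ]))] [(0.75, array([ 0.5068,  0.2963, -0.0011]))]
```

View pics/w1.png

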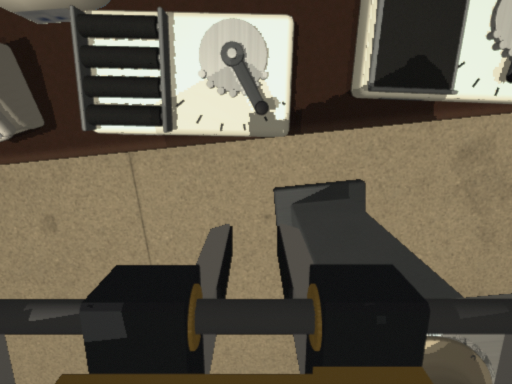

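The wrist view shows the mixer square to the tool. The lever pivot is at (232,53), the post top at (262,107), and the rocker stands apart on the right.

Run:
```python
from h import *
p=snap("wrist")
d=r.masks_of({k:v for k,v in p.items() if k!="c2w"},"roller_mixer")[0]
ys,xs=np.nonzero(d["mask"]);print(xs.min(),xs.max(),ys.min(),ys.max())
print("pivot hub",onplane(p,(232,53),.072),"post",onplane(p,(262.5,107),.11))
print("deck right front/back",onplane(p,(289,135),.05),onplane(p,(293,15),.05))
th=-.1;c,s_=np.cos(th),np.sin(th)
for o in [(.507,.297),(.5137,.2906),(.509,.294)]:
    P=np.array(o)+[c*.02+s_*.05, s_*.02-c*.05]
    for q in [.35,.7,1.05,1.4]:
        a=.875-q; v=np.array([-np.cos(a),-np.sin(a)])*.062
        print(o,P.round(4),q,(P+[c*v[0]-s_*v[1],s_*v[0]+c*v[1]]).round(4))
t=snap("top");print(find(t,"roller_mixer_post"),find(t,"roller_mixer"))
print("top: hub",onplane(t,(95+512/6,160+203/6),.072),"post",onplane(t,(95+575/6,160+355/6),.108))
```

```text
69 294 5 137
pivot hub [0.5227251  0.24050383 0.072     ] post [0.46619113 0.21549482 0.11      ]
deck right front/back [0.43345978 0.18641876 0.05      ] [0.55719841 0.17331162 0.05      ]
(0.507, 0.297) [0.5219 0.2453] 0.35 [0.4654 0.2197]
(0.507, 0.297) [0.5219 0.2453] 0.7 [0.4601 0.2406]
(0.507, 0.297) [0.5219 0.2453] 1.05 [0.4622 0.2621]
(0.507, 0.297) [0.5219 0.2453] 1.4 [0.4716 0.2815]
(0.5137, 0.2906) [0.5286 0.2389] 0.35 [0.4721 0.2133]
(0.5137, 0.2906) [0.5286 0.2389] 0.7 [0.4668 0.2342]
(0.5137, 0.2906) [0.5286 0.2389] 1.05 [0.4689 0.2557]
(0.5137, 0.2906) [0.5286 0.2389] 1.4 [0.4783 0.2751]
(0.509, 0.294) [0.5239 0.2423] 0.35 [0.4674 0.2167]
(0.509, 0.294) [0.5239 0.2423] 0.7 [0.4621 0.2376]
(0.509, 0.294) [0.5239 0.2423] 1.05 [0.4642 0.2591]
(0.509, 0.294) [0.5239 0.2423] 1.4 [0.4736 0.2785]
[(0.59, array([0.4643, 0.2196, 0.1131]))] [(0.62, array([ 0.5051,  0.2933, -0.0019]))]
top: hub [0.5201874  0.23889295 0.072     ] post [0.46339351 0.21182179 0.108     ]
```

Call:
send_rows --slide '[[0.0433,0.004,0.065],[0.0433,0.004,0.065],[0.0433,0.004,0.065],[0.0433,0.004,0.065],[0.0433,0.004,0.065],[0.0433,0.004,0.065],[0,0,0],[0,0,0]]' --rotation '[[0,0,0],[0,0,0],[0,0,0],[0,0,0],[0,0,0],[0,0,0],[0,0,0],[0,0,0]]' --fingers '[0.35,0.35,0.35,0.35,0.35,0.35,0.35,0.35]'

```text
clock: 4.47
tcp_pos: [0.4655, 0.2163, 0.1308]
tool_rot: [0.0, 0.999, -0.05, -0.001]
ft_force: [-0.1, 0.8, 0.6]
grip_width: 0.0304
gripper_force: 0.0
```

Run:
```python
from h import *
s=r.sense();print(s["clock"],s["tcp_pos"],s["grip_width"])
p=snap("wrist");save(p,"w2.png")
print(find(p,"roller_mixer_post"))
K=np.array(p["camera_matrix"]);W=np.linalg.inv(p["c2w"])
for X in [(.466,.2165,.11),tuple(s["tcp_pos"])]:
    c=W@np.r_[X,1];u=K@c[:3];print(u[:2]/u[2])
p=snap("side");print(find(p,"roller_mixer_post"))
save({"image":cv2.resize(p["image"][180:360,170:370],None,fx=3,fy=3)},"s2.png")
```

```text
4.4667 [0.46551734 0.21630473 0.13083581] 0.03040374135294807
[(0.89, array([0.4625, 0.2184, 0.1111]))]
[253.16147809 226.56433937]
[253.52737054 239.29378432]
[(0.56, array([0.467 , 0.225 , 0.1136]))]
```

View pics/w2.png

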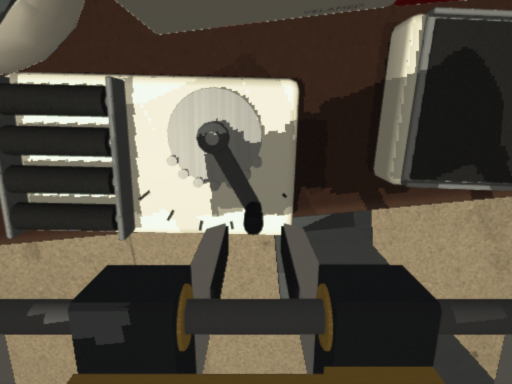

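View pics/s2.png

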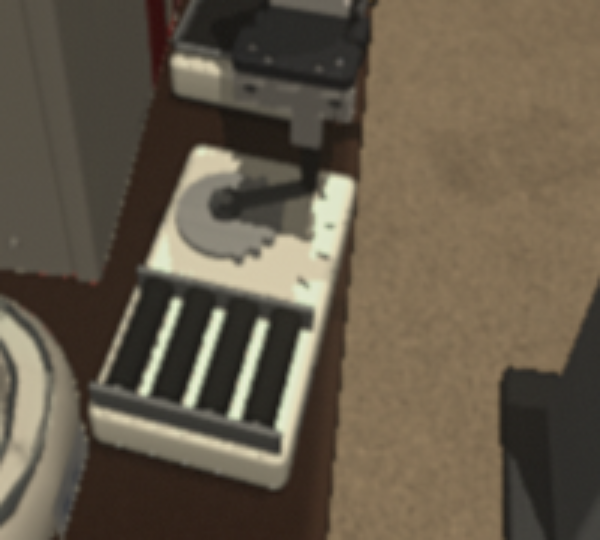

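In the wrist view the post top is at about (253,226), which matches the prediction, and it sits midway between the fingers at u 220 and 288. The side view shows the fingers right above the post. I'll descend around it and narrow the fingers into a loose cage.

Call:
send_rows --slide '[[0,0,0.04],[0,0,0.04],[0,0,0.04],[0,0,0.04],[0,0,0],[0,0,0],[0,0,0],[0,0,0]]' --rotation '[[0,0,0],[0,0,0],[0,0,0],[0,0,0],[0,0,0],[0,0,0],[0,0,0],[0,0,0]]' --fingers '[0.35,0.35,0.35,0.35,0.48,0.48,0.48,0.48]'

```text
clock: 5.33
tcp_pos: [0.4669, 0.217, 0.0849]
tool_rot: [-0.0, 0.999, -0.049, 0.001]
ft_force: [-0.4, 0.6, 0.1]
grip_width: 0.0245
gripper_force: 0.0
```

Run:
```python
from h import *
s=r.sense();print(s["clock"],s["tcp_pos"],s["grip_width"],s["ft_force"])
p=snap("wrist");print(find(p,"roller_mixer_post"))
save({"image":cv2.resize(p["image"][90:300,120:400],None,fx=2.5,fy=2.5)},"w3.png")
R=q2R(s["tool_rot"]);P=[(.466,.2165),(.4607,.2373),(.4628,.2588),(.4722,.278)]
for a,b in zip(P,P[1:]): print((R.T@np.r_[np.subtract(b,a),0]/.3).round(4))
```

```text
5.3333 [0.46690487 0.2170079  0.08490473] 0.024477095563776825 [-0.44786692  0.56626882  0.06429586]
[(0.67, array([0.4639, 0.2147, 0.11  ]))]
[-0.0244 -0.0673  0.    ]
[-0.0001 -0.072   0.0001]
[ 0.0249 -0.0668  0.0001]
```

View pics/w3.png

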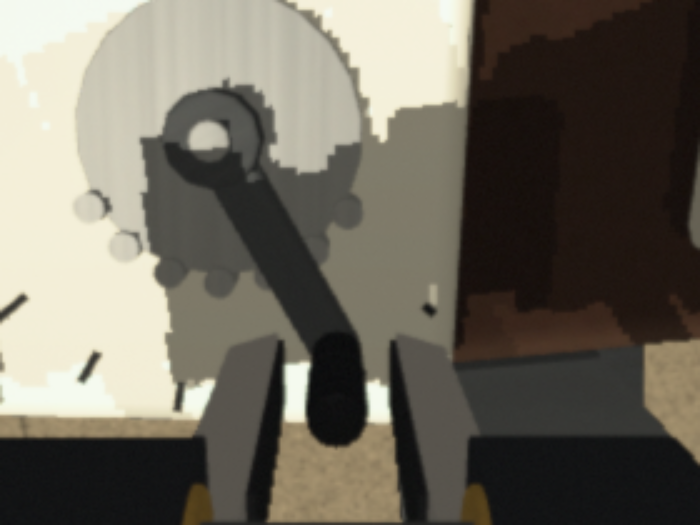

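The post stands centred between the fingers (crop about (337,400), fingers at 283 and 392) with no contact force. First notch.

Call:
send_rows --slide '[[-0.006,-0.0135,0],[-0.006,-0.0135,0],[-0.005,-0.0135,0],[-0.004,-0.0135,0],[-0.003,-0.0135,0],[0,0,0],[0,0,0],[0,0,0],[0,0,0],[0,0,0],[0,0,0],[0,0,0]]' --rotation '[[0,0,0],[0,0,0],[0,0,0],[0,0,0],[0,0,0],[0,0,0],[0,0,0],[0,0,0],[0,0,0],[0,0,0],[0,0,0],[0,0,0]]' --fingers '[0.48,0.48,0.48,0.48,0.48,0.48,0.48,0.48,0.48,0.48,0.48,0.48]'

```text
clock: 6.43
tcp_pos: [0.461, 0.2374, 0.0836]
tool_rot: [-0.0, 0.999, -0.049, 0.0]
ft_force: [-0.1, -0.4, -0.4]
grip_width: 0.0244
gripper_force: 0.0
```

Run:
```python
from h import *
s=r.sense();print(s["clock"],s["tcp_pos"],s["grip_width"],s["ft_force"])
p=snap("wrist");print(find(p,"roller_mixer_post"))
save({"image":cv2.resize(p["image"][90:300,120:400],None,fx=2.5,fy=2.5)},"w4.png")
```

```text
6.4333 [0.46103559 0.23744364 0.08360503] 0.02438704870107064 [-0.09100689 -0.37628775 -0.44749185]
[(0.97, array([0.4587, 0.236 , 0.1093]))]
```

View pics/w4.png

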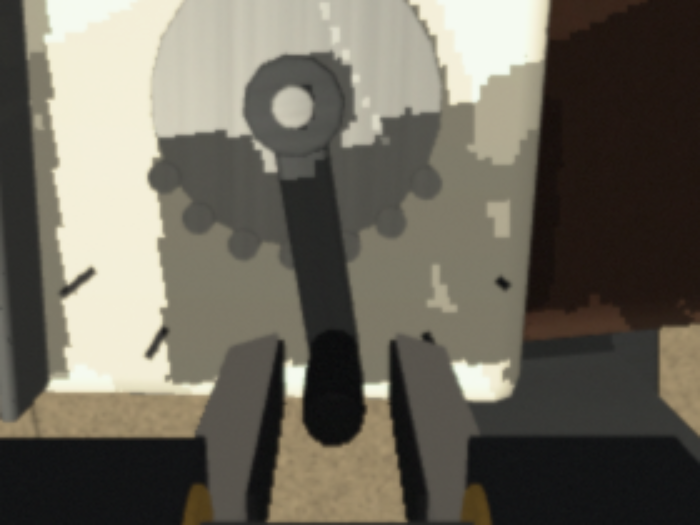

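The lever has settled in notch 3. The arm is about 10° right of front, marks 1 and 2 are on the right at (503,283) and (428,338), and the post is free between the fingers at (335,400). Second notch.

Call:
send_rows --slide '[[-0.002,-0.0144,0],[-0.001,-0.0144,0],[0,-0.0144,0],[0.001,-0.0144,0],[0.002,-0.0144,0],[0,0,0],[0,0,0],[0,0,0],[0,0,0],[0,0,0],[0,0,0],[0,0,0]]' --rotation '[[0,0,0],[0,0,0],[0,0,0],[0,0,0],[0,0,0],[0,0,0],[0,0,0],[0,0,0],[0,0,0],[0,0,0],[0,0,0],[0,0,0]]' --fingers '[0.48,0.48,0.48,0.48,0.48,0.48,0.48,0.48,0.48,0.48,0.48,0.48]'

```text
clock: 7.53
tcp_pos: [0.4631, 0.2589, 0.0836]
tool_rot: [0.0, 0.999, -0.049, 0.0]
ft_force: [-0.6, -0.3, -0.2]
grip_width: 0.0245
gripper_force: 0.0
```

Run:
```python
from h import *
s=r.sense();print(s["clock"],s["tcp_pos"],s["grip_width"],s["ft_force"])
p=snap("wrist");print(find(p,"roller_mixer_post"))
```

```text
7.5333 [0.46314038 0.2589191  0.08364445] 0.024516966049432865 [-0.55364729 -0.28404557 -0.18741093]
[(0.66, array([0.4609, 0.2593, 0.1133]))]
```

The network puts the post at y 0.259, which is notch 4 as expected. Third notch.

Call:
send_rows --slide '[[0.003,-0.0134,0],[0.004,-0.0134,0],[0.005,-0.0134,0],[0.006,-0.0134,0],[0.007,-0.0134,0],[0,0,0],[0,0,0],[0,0,0],[0,0,0],[0,0,0],[0,0,0],[0,0,0]]' --rotation '[[0,0,0],[0,0,0],[0,0,0],[0,0,0],[0,0,0],[0,0,0],[0,0,0],[0,0,0],[0,0,0],[0,0,0],[0,0,0],[0,0,0]]' --fingers '[0.48,0.48,0.48,0.48,0.48,0.48,0.48,0.48,0.48,0.48,0.48,0.48]'

```text
clock: 8.63
tcp_pos: [0.4725, 0.2782, 0.0837]
tool_rot: [0.0, 0.999, -0.049, 0.0]
ft_force: [-0.0, -0.4, 0.4]
grip_width: 0.0244
gripper_force: 0.0
```

Run:
```python
from h import *
s=r.sense();print(s["clock"],s["tcp_pos"],s["grip_width"],s["ft_force"])
p=snap("wrist");print(find(p,"roller_mixer_post"))
save({"image":cv2.resize(p["image"][90:300,120:400],None,fx=2.5,fy=2.5)},"w5.png")
```

```text
8.6333 [0.47252506 0.278188   0.08365201] 0.024403713343368053 [-0.02488411 -0.44371654  0.35376361]
[(0.84, array([0.4718, 0.2772, 0.109 ]))]
```

View pics/w5.png

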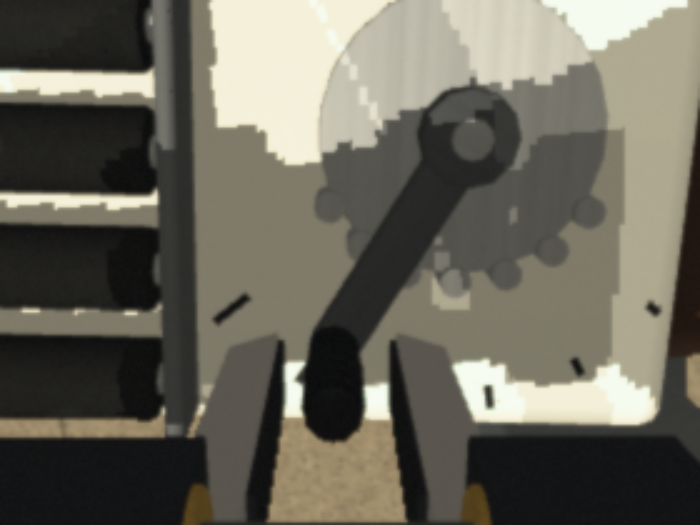

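The lever is in notch 5. Only the longest mark, at (230,308), is still to its left, and the post is free at (333,395). I'll lift straight up without touching it.

Call:
send_rows --slide '[[0,0,-0.03],[0,0,-0.05],[0,0,-0.08],[0,0,-0.08],[0,0,-0.08],[0,0,-0.08],[0,0,0],[0,0,0],[0,0,0]]' --rotation '[[0,0,0],[0,0,0],[0,0,0],[0,0,0],[0,0,0],[0,0,0],[0,0,0],[0,0,0],[0,0,0]]' --fingers '[0.48,0.48,0.48,0.48,0.48,0.48,0.48,0.48,0.48]'

```text
clock: 9.48
tcp_pos: [0.472, 0.278, 0.2032]
tool_rot: [0.0, 0.999, -0.049, -0.0]
ft_force: [0.8, -0.9, -0.5]
grip_width: 0.0249
gripper_force: 0.0
```

Run:
```python
from h import *
s=r.sense();print(s["clock"],s["tcp_pos"],s["ft_force"])
p=snap("wrist");print(find(p,"roller_mixer_post"))
save(p,"w6.png")
p=snap("side");print(find(p,"roller_mixer_post"),find(p,"rocker_post"))
```

```text
9.4833 [0.47196866 0.27800053 0.20316399] [ 0.76458283 -0.85883895 -0.5304633 ]
[(0.57, array([0.4689, 0.2787, 0.1093]))]
[(0.85, array([0.4749, 0.287 , 0.1121]))] []
```

View pics/w6.png

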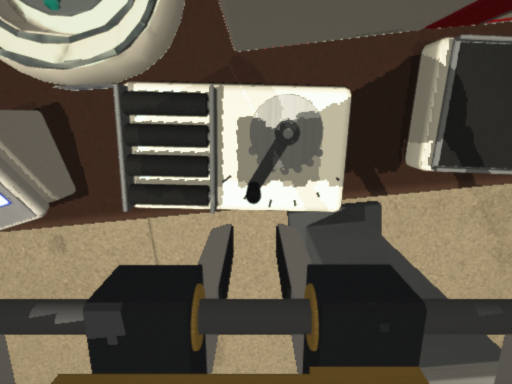

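With the arm lifted clear, the lever post at (254,193) stays in notch 5: four marks are to its right or under it, and the longest is on its left at (227,179).

```bash
python3 -c "
from station import r
print(r.sign_off())"
```

```text
the job is handed in; nothing more can be done
None
```

The roller mixer's lever was clicked up three notches one at a time, from notch 2 to notch 5, resting over half a second in each; it was then let go, the rocker was not touched, and the job was handed in at about 9.5 s.

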